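# Set out the check weights on three laboratory balances

### The arm

A 7-joint arm with a two-finger parallel gripper is mounted at the origin on the work surface. World frame = base frame: x ahead of the robot, y to its left, z up, the work surface at z = 0. Lengths are in m, angles in rad, forces in N, time in s.
With the tool pointing down it reaches from about 0.425 to 0.95 m from the base axis. Payload 4.7 kg.
Tool frame: the origin (TCP) lies midway between the tips of the shut fingers; the grasp point (between the pads) lies env.grip_depth behind it (env.grip_depth is the distance from the TCP to the grasp point, in m); z points along the fingers, y is the line along which they close (so a half turn about z gives the same grasp; the last joint's range is limited). The gripper opens to 85 mm and grips with 20 to 120 N. Pads are 22 mm wide; open, the fingers measure 114 mm over their backs; the gripper's body (76 mm by 85 mm) begins 54 mm behind the grasp point. The pads swing forward as they close: fully open they stand 13 mm farther back than shut.
Start: joints at [-1.19, 0.469, -0.049, 1.532, 0.024, 1.141, -0.082], TCP at [0.269, 0.619, 0.203] pointing down, gripper open.
Joint ranges: [-2.59, 2.59], [-0.33, 1.99], [-1.39, 1.29], [0.1, 2.45], [-1.04, 4.18], [0.21, 1.99], [-2.66, 2.66]. Speed limits (rad/s): [2.57, 2.57, 3.14, 3.14, 3.14, 3.14, 3.14].

### API

Orientations are given as a unit quaternion [x, y, z, w].
In Python, from cell import env gives the robot as it stands. The module is installed in compiled form; this text tells all that it offers.
- The arm moves only by the tool move_tool, called by a JSON object that holds its "fn" and its "kwargs", one argument or row to a line. Schema: {"type":"object","properties":{"increments":{"type":"object","properties":{"sx":{"type":"array","items":{"type":"number"},"minItems":1,"maxItems":10},"sy":{"type":"array","items":{"type":"number"},"minItems":1,"maxItems":10},"sz":{"type":"array","items":{"type":"number"},"minItems":1,"maxItems":10},"rz":{"type":"array","items":{"type":"number"},"minItems":1,"maxItems":10}},"additionalProperties":false,"required":["sx","sy","sz","rz"]},"finger_gap":{"type":"number"},"only":{"type":"string"},"quiet":{"type":"boolean"},"lines":{"type":"string"}},"required":["increments"],"additionalProperties":false}. increments is an object with one list for each field, all of the same length, 1 to 10, a row being the entries at one place: sx, sy, sz (the shift in m), rz (a turn about the tool's z in rad); each row shifts and turns the commanded pose from where the row before left it, along the tool's axes as they then stand; what a row does not reach is not made up. A row lasts 1/8 s, in which the tool goes at most 0.0625 m and 0.188 rad, less where a joint would pass 70% of its speed; a pose out of reach is approached as far as the arm can. finger_gap is the finger opening in m, set as the call begins (left out keeps the last). The fingers move at their own pace and stop on an object; the grip force is fixed at half the most. Time passes only in rows, so rows that do not move let the fingers close. The tool returns the time, the measured TCP pose, the force, the opening and the grip force at its end. only (a regular expression) keeps the lines of the reply that match it, lines (a string "A,B") keeps lines A to B, and quiet returns only ok. Input that does not fit is refused with a message, and nothing moves.
- env.state(): the state, without advancing time (a new reading comes with each control period).
- env.grab_frame(name): name is "side" or "top" or "wrist"; returns a dict with "color" (384x512x3 uint8, red, green, blue), "fx", "fy", "cx", "cy" (pixels), "R" (3x3) and "t" (3): a world point X has camera coordinates R X + t. Camera axes: x right, y down, z forward; pixel columns grow to the right and rows downward; lengths in m; the calibration is good to about 2 mm. A picture is of the moment at which its call begins. There is no depth.
- env.job_done(): hands the job in; it is judged then, once.
The state is a dict: "time": time; "joint_positions": joint angles; "dq": joint speeds; "joint_torque": joint torques, N m; "ee_pos": TCP position; "orientation": TCP orientation; "force": force on the tool from outside, world axes, zero at the start; "wrist_torque": the same for the moment, N m; "gripper_width": finger opening in m; "grasp_force": force on a finger pad.
Only numpy, scipy, OpenCV 4.12 (cv2) and the standard library are available. Lean on these libraries where they do the work, as an engineer would, in place of code of your own. Each camera call takes 0.05 s, during which the arm holds its last target. There are 200 camera calls.

### The job

Set up the daily check of the balances, largest brass weight first: set the large brass weight on the white balance, then the medium brass weight on the blue balance, then the small brass weight on the black balance, each upright in the middle of its pan, and finally stand the steel-coloured weight, which is not needed, in the open wooden case. Set each weight down gently and let go of it before taking the next, and leave the two red-lidded tins where they stand.

Things in the scene. Friction and masses are not known exactly. Their poses are not given: they have to be found in the camera images.
- brass_large: Large check weight, yellow brass; its plain cylindrical body is 48 mm in diameter and 46 mm high, with a round lifting knob on top, 20 mm in diameter, from 50 to 64 mm above the foot; overall height 64 mm, about 700 g. Origin: centre of its underside, z up. It stands on the bench at the start.
- brass_medium: Medium check weight, yellow brass; its plain cylindrical body is 36 mm in diameter and 34 mm high, with a round lifting knob on top, 17 mm in diameter, from 38 to 52 mm above the foot; overall height 52 mm, about 300 g. Origin: centre of its underside, z up. It stands on the bench at the start.
- brass_small: Small check weight, yellow brass; its plain cylindrical body is 25 mm in diameter and 24 mm high, with a round lifting knob on top, 15 mm in diameter, from 28 to 40 mm above the foot; overall height 40 mm, about 100 g. Origin: centre of its underside, z up. It stands on the bench at the start.
- steel_weight: Check weight of silvery steel, the only weight that is not brass; its plain cylindrical body is 36 mm in diameter and 34 mm high, with a round lifting knob on top, 17 mm in diameter, from 38 to 52 mm above the foot; overall height 52 mm, about 280 g. Origin: centre of its underside, z up. It stands on the bench at the start.
- white_balance: White bench balance with a round steel pan, 120 mm in diameter. Fixed to the bench. Origin: on the bench level, directly under the centre of the pan; the flat pan top (no rim) lies 62 mm above the origin. Local x points from the pan to the display end. Housing 181 x 140 mm, 50 mm high, from 66 mm behind the origin to 115 mm before it along local x.
- blue_balance: Blue bench balance with a square steel pan, 100 x 100 mm. Fixed to the bench. Origin: on the bench level, directly under the centre of the pan; the flat pan top (no rim) lies 52 mm above the origin. Local x points from the pan to the display end. Housing 161 x 120 mm, 40 mm high, from 56 mm behind the origin to 105 mm before it along local x.
- black_balance: Small black balance with a round steel pan, 76 mm in diameter. Fixed to the bench. Origin: on the bench level, directly under the centre of the pan; the flat pan top (no rim) lies 40 mm above the origin. Local x points from the pan to the display end. Housing 136 x 96 mm, 28 mm high, from 46 mm behind the origin to 90 mm before it along local x.
- weight_case: Open square wooden case, 110 x 110 mm outside, 26 mm high, walls 6 mm, inner floor 98 x 98 mm and 6 mm above the origin. Fixed to the bench. Origin: centre of its underside, x and y along its sides.
- tin_a: Closed aluminium sample tin with a flat red lid, 56 mm in diameter, 28 mm high, about 120 g, loose; one of two alike, standing among the weights; not to be moved. Origin: centre of its underside.
- tin_b: The other red-lidded sample tin, the same as tin_a.
There are look-alikes about, which are no part of the job. Leave any green look-alike of the brass_medium alone.

How it is judged:
On the way, in this order (a step that is already met when the one before it is completed fails the run):
1. the large brass weight stands released on the pan of the white balance, within 15 mm of its middle (horizontal distance between brass_large and white_balance below 0.015 m and z of brass_large in the frame of white_balance between 0.058 and 0.066 m and angle between brass_large's own z axis and vertical below 0.1 rad and linear speed of brass_large below 0.02 m/s and contact force between brass_large and the fingers below 0.05 N), for 0.2 s.
2. the medium brass weight stands released on the square pan of the blue balance, within 15 mm of its middle (horizontal distance between brass_medium and blue_balance below 0.015 m and z of brass_medium in the frame of blue_balance between 0.048 and 0.056 m and angle between brass_medium's own z axis and vertical below 0.1 rad and linear speed of brass_medium below 0.02 m/s and contact force between brass_medium and the fingers below 0.05 N), for 0.2 s.
3. the small brass weight stands released on the pan of the black balance, within 15 mm of its middle (horizontal distance between brass_small and black_balance below 0.015 m and z of brass_small in the frame of black_balance between 0.036 and 0.044 m and angle between brass_small's own z axis and vertical below 0.1 rad and linear speed of brass_small below 0.02 m/s and contact force between brass_small and the fingers below 0.05 N), for 0.2 s.
4. the steel weight stands released inside the wooden case (horizontal distance between steel_weight and weight_case below 0.048 m and z of steel_weight in the frame of weight_case between 0.002 and 0.01 m and angle between steel_weight's own z axis and vertical below 0.1 rad and linear speed of steel_weight below 0.02 m/s and contact force between steel_weight and the fingers below 0.05 N), for 0.2 s.
At the end, for the whole second after the job is handed in: Large brass weight on the white balance, medium on the blue, small on the black, each within 15 mm of the pan's centre and 4 mm of its height; steel weight on the floor of the case, within 48 mm of its centre; all upright within 0.1 rad, released and at rest (all of step 1 and all of step 2 and all of step 3 and all of step 4); the robot touches nothing.
It fails at once if a red-lidded tin is moved by more than 25 mm (distance of any of tin_a, tin_b from where it was at the start of the episode above 0.025 m).
It fails at once if a weight is dropped or banged down: it moves faster than 0.4 m/s less than 25 mm above the pan or the floor of the case it goes to ((linear speed of brass_large above 0.4 m/s and horizontal distance between brass_large and white_balance below 0.04 m and z of brass_large in the frame of white_balance below 0.087 m) or (linear speed of brass_medium above 0.4 m/s and horizontal distance between brass_medium and blue_balance below 0.04 m and z of brass_medium in the frame of blue_balance below 0.077 m) or (linear speed of brass_small above 0.4 m/s and horizontal distance between brass_small and black_balance below 0.04 m and z of brass_small in the frame of black_balance below 0.065 m) or (linear speed of steel_weight above 0.4 m/s and horizontal distance between steel_weight and weight_case below 0.04 m and z of steel_weight in the frame of weight_case below 0.031 m)).
It also fails if it takes over 102 s, if anything falls off the work surface, if the arm or the gripper's body presses on something with over 40 N, if the wrist force passes 120 N, or if a joint passes its speed limit or range.

## Working session

There is one attempt and no reset: what is moved stays moved. The work goes in short steps, Python scripts to look and compute and a tool call to move; the robot and the scene stay as the last step left them, time stands still between calls to the robot, and variables do not carry over. Pictures are saved under pics/ and viewed, at most 14 in all, crops included, and the job is handed in when it is done.

```bash
mkdir -p pics; ls
```

Run:
```python
from cell import env
import cv2
s=env.state();print(s['time'],s['ee_pos'],s['orientation'],s['gripper_width'],env.grip_depth)
for n in('top','side'):
    f=env.grab_frame(n);cv2.imwrite(f'pics/{n}0.png',f['color'][:,:,::-1]);print(n,f['fx'],f['cx'],f['cy'],f['R'],f['t'])
```

```text
pics
0.0 [0.26868715 0.61850859 0.20203705] [ 2.03479839e-01  9.79078634e-01 -9.78112941e-04 -1.62376959e-04] 0.08521122919672795 0.0187
top 441.5716195211052 256.4309678035182 187.7751904315571 [[-0.0201927  -0.99977799  0.00601929]
 [-0.97352482  0.01829067 -0.22784836]
 [ 0.22768768 -0.0104608  -0.97367802]] [0.02038547 0.50912117 0.99010683]
side 376.6258077222748 260.36069514878744 186.77975130737718 [[ 0.90956867 -0.41496367  0.02213554]
 [-0.19016896 -0.46301565 -0.86570912]
 [ 0.36948693  0.7832124  -0.50005774]] [-0.47236687  0.12418037  0.76824129]
```

View pics/top0.png

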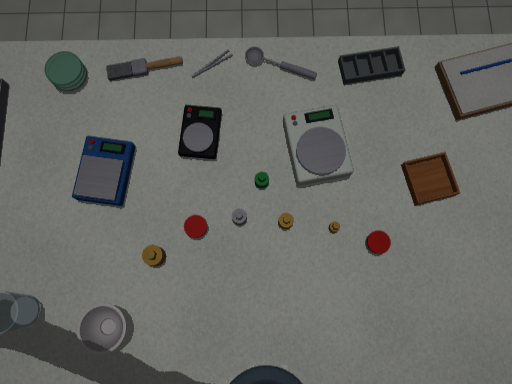

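View pics/side0.png

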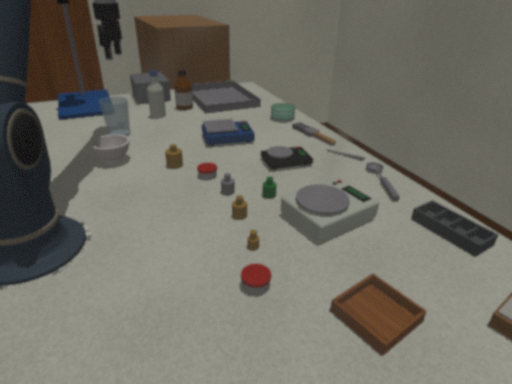

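The top view shows the brass weights at (153,256) large, (286,220) medium and (334,227) small. Steel is at (239,216), the green look-alike at (262,180), and the tins at (196,226) and (378,242). The pans are white (321,150), blue (99,177) and black (198,137); the case is at (430,179). Only the green one and the steel one share the medium's shape. By colour, the medium is the brass one at (286,220), and I'll check that in an enlarged crop.

Create h.py:
```python
import numpy as np, cv2
from scipy.spatial.transform import Rotation as Ro
def ray(f,uv,z):
    "cast pixel onto the plane at height z"
    R,t=np.array(f['R']),np.array(f['t'])
    d=R.T@np.array([(uv[0]-f['cx'])/f['fx'],(uv[1]-f['cy'])/f['fy'],1]);c=-R.T@t
    return (c+d*(z-c[2])/d[2])
def blobs(mask,lo=15):
    n,l,s,c=cv2.connectedComponentsWithStats(mask.astype(np.uint8))
    return [(c[i],s[i,4],s[i]) for i in range(1,n) if s[i,4]>=lo],l
def to_tool(s,target,yaw=None):
    "shift in tool axes from the measured TCP to a world target"
    return Ro.from_quat(s['orientation']).inv().apply(np.array(target)-s['ee_pos'])
```

Run:
```python
from h import *; from cell import env
f=env.grab_frame('top');g=env.grab_frame('side');np.save('top.npy',f,allow_pickle=True)
im=f['color'];hsv=cv2.cvtColor(im,cv2.COLOR_RGB2HSV);H,S,V=cv2.split(hsv)
hs=cv2.cvtColor(g['color'],cv2.COLOR_RGB2HSV)
print('brass top');[print(c.round(1),a,ray(f,c,.025).round(3)) for c,a,s in blobs((H>15)&(H<28)&(S>110)&(V>60))[0]]
print('brass side');[print(c.round(1),a,ray(g,c,.025).round(3)) for c,a,s in blobs((hs[...,0]>15)&(hs[...,0]<28)&(hs[...,1]>110)&(hs[...,2]>60),40)[0]]
print('red');[print(c.round(1),a,ray(f,c,.028).round(3)) for c,a,s in blobs(((H<5)|(H>175))&(S>150)&(V>80),60)[0]]
for p in[(321,150),(99,177),(198,137),(430,179),(239,216),(300,180),(60,250)]:print(p,hsv[p[1],p[0]])
print('cam',-f['R'].T@f['t'])
b=im[:,:,::-1]
A=cv2.resize(b[95:210,65:240],None,fx=4,fy=4)[:460,:700];cv2.imwrite('pics/cropA.png',A)
B=cv2.resize(b[100:250,225:395],None,fx=4,fy=4);cv2.imwrite('pics/cropB.png',B)
```

```text
brass top
[175.8  60.8] 24 [0.864 0.215 0.025]
[154.1  64. ] 42 [0.856 0.272 0.025]
[285.7 220. ] 159 [ 0.436 -0.059  0.025]
[334.4 226.2] 68 [ 0.419 -0.176  0.025]
[151.7 254.7] 304 [0.359 0.261 0.025]
brass side
[173.6 156. ] 192 [0.362 0.266 0.025]
[239.  207.1] 171 [ 0.437 -0.06   0.025]
[253.  239.6] 107 [ 0.419 -0.183  0.025]
red
[195.  225.8] 391 [0.426 0.159 0.028]
[378.5 241.6] 395 [ 0.38  -0.278  0.028]
(321, 150) [125  17  91]
(99, 177) [126  16  81]
(198, 137) [125  17  91]
(430, 179) [ 13 172  83]
(239, 216) [126  13  97]
(300, 180) [ 54  11 114]
(60, 250) [ 36  11 114]
cam [0.2706186  0.02142609 1.07992497]
```

View pics/cropB.png

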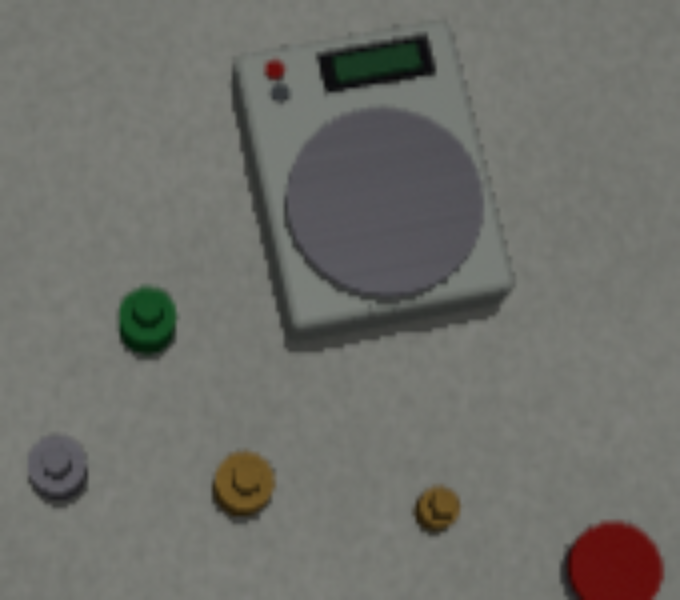

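View pics/cropA.png

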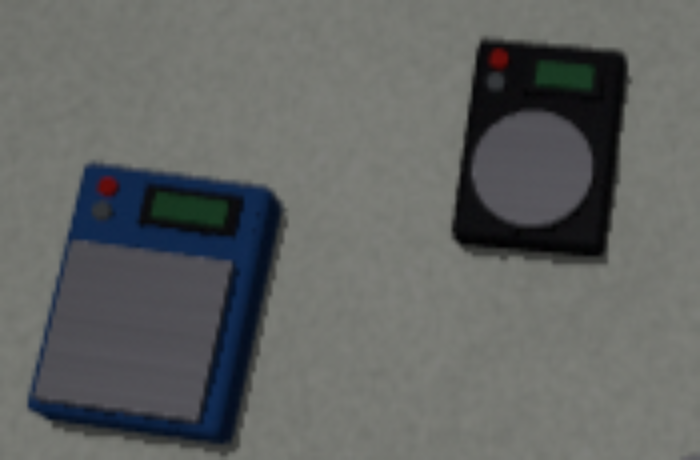

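The crops confirm it: green at (262,180), steel at (239,216), medium brass at (286,220) and small brass at (334,227). All three pans are clear. Next I'll measure the pans, steel weight and case.

Run:
```python
from h import *
f=np.load('top.npy',allow_pickle=True).item()
H,S,V=cv2.split(cv2.cvtColor(f['color'],cv2.COLOR_RGB2HSV))
m=(H>115)&(H<135)&(S>8)&(S<40)&(V>60)
for c,a,s in blobs(m,90)[0]:
    if 60<c[0]<400 and 90<c[1]<240:
        mid=(s[0]+s[2]/2-.5,s[1]+s[3]/2-.5)
        print(c.round(1),np.round(mid,1),a,*[(z,ray(f,c,z).round(4)[:2]) for z in(.062,.052,.04,.025)])
m=(H>5)&(H<16)&(S>120)
b,l=blobs(m,300)
for i,(c,a,s) in enumerate(b):
    if c[0]<470 and c[1]>120:
        k=[j for j in range(1,l.max()+1) if (l==j).sum()==a][0]
        r=cv2.minAreaRect(np.argwhere(l==k)[:,::-1].astype(np.float32));print('case',r,ray(f,r[0],.02).round(4))
        print(a)
```

```text
[197.6 136.6] [197.5 136.5] 668 (0.062, array([0.6392, 0.151 ])) (0.052, array([0.6428, 0.1523])) (0.04, array([0.6471, 0.1538])) (0.025, array([0.6526, 0.1557]))
[320.7 150.3] [321. 150.] 1772 (0.062, array([ 0.5988, -0.1467])) (0.052, array([ 0.6021, -0.1484])) (0.04, array([ 0.6059, -0.1503])) (0.025, array([ 0.6108, -0.1528]))
[ 98.1 177.2] [ 98. 177.] 1624 (0.062, array([0.5415, 0.3861])) (0.052, array([0.5442, 0.3897])) (0.04, array([0.5474, 0.394 ])) (0.025, array([0.5514, 0.3994]))
[238.6 215.8] [238.5 216. ] 145 (0.062, array([0.4424, 0.0534])) (0.052, array([0.444 , 0.0537])) (0.04, array([0.4461, 0.0541])) (0.025, array([0.4486, 0.0545]))
case ((429.9000244140625, 178.1999969482422), (46.48548126220703, 46.485477447509766), 71.56504821777344) [ 0.5348 -0.4213  0.02  ]
2034
```

{"fn": "move_tool", "kwargs": {
  "increments": {"sx":[0, 0, 0, 0], "sy":[0, 0, 0, 0], "sz":[0, 0, 0, 0], "rz":[-0.137, -0.137, -0.137, 0]},
  "finger_gap": 0.085
}}

```text
time: 0.7
ee_pos: [0.2689, 0.6189, 0.2028]
orientation: [0.0, 1.0, -0.0, -0.0]
force: [0.7, -0.9, 0.1]
gripper_width: 0.0848
grasp_force: 0.0
```

Run:
```python
from h import *; from cell import env
s=env.state();print(s['orientation'],to_tool(s,[.360,.263,.14]).round(4))
```

```text
[ 2.67745694e-04  9.99999914e-01 -1.84634487e-04 -2.56572739e-04] [-0.0913 -0.3559  0.0629]
```

{"fn": "move_tool", "kwargs": {
  "increments": {"sx":[-0.013, -0.013, -0.013, -0.013, -0.013, -0.013, -0.013, 0, 0], "sy":[-0.051, -0.051, -0.051, -0.051, -0.051, -0.051, -0.05, 0, 0], "sz":[0, 0, 0, 0, 0, 0, 0.03, 0, 0], "rz":[0, 0, 0, 0, 0, 0, 0, 0, 0]}
}}

```text
time: 1.82
ee_pos: [0.3605, 0.264, 0.1735]
orientation: [0.0, 1.0, 0.001, 0.0]
force: [-0.5, 0.8, -0.4]
gripper_width: 0.0851
grasp_force: 0.0
```

Run:
```python
from h import *; from cell import env
s=env.state();f=env.grab_frame('wrist');cv2.imwrite('pics/w1.png',f['color'][:,:,::-1])
H,S,V=cv2.split(cv2.cvtColor(f['color'],cv2.COLOR_RGB2HSV))
print(s['ee_pos'])
for c,a,st in blobs((H>15)&(H<28)&(S>110)&(V>60),200)[0]:print(c,a,st,ray(f,c,.05),ray(f,c,.03))
```

```text
[0.36046948 0.26402331 0.1735229 ]
[241.00340716 185.8483816 ] 587 [217 172  51  26 587] [0.37029843 0.25481982 0.05      ] [0.37666421 0.2542688  0.03      ]
```

View pics/w1.png

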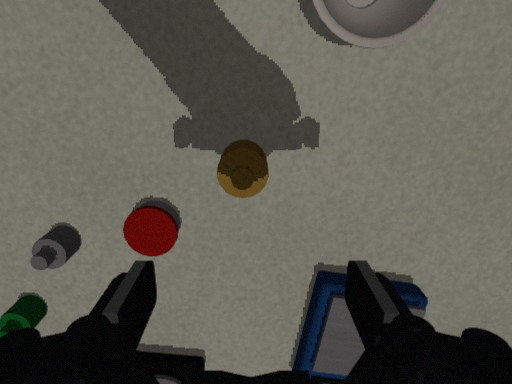

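The wrist view shows the large weight at about (242,169), half in shadow, with its knob near (242,177). I'll compute its position from the knob and the body outline with a shadow-tolerant mask.

Add to h.py:
```python
def wrist_brass(env,z):
    f=env.grab_frame('wrist');H,S,V=cv2.split(cv2.cvtColor(f['color'],cv2.COLOR_RGB2HSV))
    for c,a,st in blobs((H>12)&(H<32)&(S>120)&(V>25),100)[0]:
        print(c.round(1),a,st,ray(f,c,z).round(4))
    return f
```

Run:
```python
from h import *; from cell import env
f=wrist_brass(env,.03); print(ray(f,(242,177),.064))
```

```text
[241.6 168.8] 2294 [ 216  140   52   58 2294] [0.3595 0.2558 0.03  ]
[0.3579164  0.25690557 0.064     ]
```

{"fn": "move_tool", "kwargs": {
  "increments": {"sx":[0.001, 0, 0, 0, 0], "sy":[-0.006, 0, 0, 0, 0], "sz":[0.05, 0.05, 0.04, 0.022, 0], "rz":[0, 0, 0, 0, 0]}
}}

```text
time: 2.55
ee_pos: [0.3583, 0.258, 0.01]
orientation: [-0.001, 1.0, -0.001, -0.001]
force: [0.3, -0.5, 0.5]
gripper_width: 0.0849
grasp_force: 0.0
```

{"fn": "move_tool", "kwargs": {
  "increments": {"sx":[0, 0, 0, 0, 0, 0, 0, 0], "sy":[0, 0, 0, 0, 0, 0, 0, 0], "sz":[0, 0, 0, 0, 0, 0, 0, 0], "rz":[0, 0, 0, 0, 0, 0, 0, 0]},
  "finger_gap": 0.03
}}

```text
time: 3.55
ee_pos: [0.36, 0.2575, 0.0128]
orientation: [-0.0, 1.0, 0.001, 0.001]
force: [-2.0, -2.8, 11.0]
gripper_width: 0.0429
grasp_force: 59.3
```

Run:
```python
from h import *; from cell import env
a=env.grab_frame('side')['color'][:,:,::-1];b=env.grab_frame('wrist')['color'][:,:,::-1]
cv2.imwrite('pics/g1.png',np.hstack([cv2.resize(a[90:210,120:240],(400,400)),cv2.resize(b,(400,300))[:, :].copy() if 0 else cv2.copyMakeBorder(cv2.resize(b,(400,300)),0,100,0,0,0)]))
```

```text
(no output)
```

View pics/g1.png

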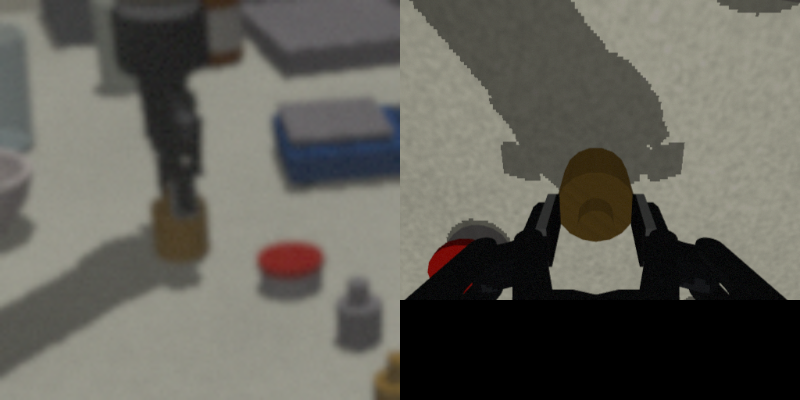

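The weight is between the fingers and upright, but the measured opening of 43 mm is less than 48 mm, so I'm checking for an x offset.

Run:
```python
from h import *; from cell import env
f=wrist_brass(env,.03)
s=env.state();print(s['ee_pos'],s['force'],s['wrist_torque'],s['gripper_width'])
p=s['ee_pos']
for off in([0,0,.0187],[0,.024,.0187],[0,-.024,.0187],[0,0,.052]):
    q=f['R']@(p+off)+f['t'];print(off,f['fx']*q[0]/q[2]+f['cx'],f['fy']*q[1]/q[2]+f['cy'])
print(ray(f,(251,262),.064),ray(f,(251,272),.05))
c=cv2.resize(f['color'][150:340,130:370,::-1],(720,570));cv2.imwrite('pics/g2.png',c)
```

```text
[250.1 250.4] 9130 [ 203  190   95  119 9130] [0.3597 0.2566 0.03  ]
[0.35996957 0.25746324 0.0127997 ] [-1.59811549 -2.97589919 10.99834345] [-0.5245966   0.40454027  0.01192527] 0.04266519563926405
[0, 0, 0.0187] 251.91481954550878 252.20744394534822
[0, 0.024, 0.0187] 299.10214772240806 252.21971164652246
[0, -0.024, 0.0187] 204.70536169576025 252.19517049092985
[0, 0, 0.052] 252.38671105093457 291.5992120446916
[0.34646649 0.25686718 0.064     ] [0.35991784 0.25693674 0.05      ]
```

View pics/g2.png

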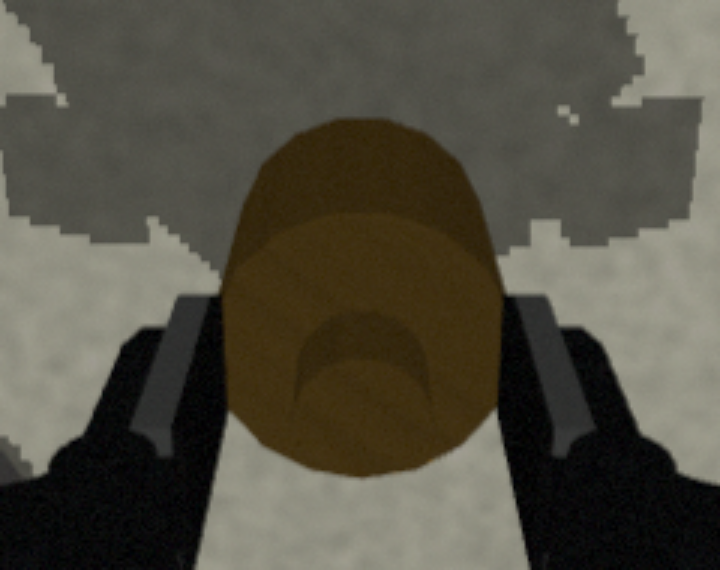

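Grasp is centred. Lifting and carrying to the white balance.

{"fn": "move_tool", "kwargs": {
  "increments": {"sx":[0, 0, 0, 0, 0], "sy":[0, 0, 0, 0, 0], "sz":[-0.02, -0.03, -0.03, -0.03, 0], "rz":[0, 0, 0, 0, 0]}
}}

```text
time: 4.32
ee_pos: [0.3602, 0.2579, 0.1226]
orientation: [-0.001, 1.0, 0.002, 0.002]
force: [-0.0, 0.3, -8.1]
gripper_width: 0.0426
grasp_force: 62.3
```

{"fn": "move_tool", "kwargs": {
  "increments": {"sx":[-0.02, -0.024, -0.025, -0.025, -0.025, -0.025, -0.025, -0.025, -0.025, -0.02], "sy":[-0.034, -0.041, -0.042, -0.042, -0.042, -0.042, -0.042, -0.042, -0.042, -0.0345], "sz":[0, 0, 0, 0, 0, 0, 0, 0, 0, 0], "rz":[0, 0, 0, 0, 0, 0, 0, 0, 0, 0]}
}}

```text
time: 5.58
ee_pos: [0.5977, -0.1477, 0.1181]
orientation: [-0.0, 1.0, 0.0, -0.002]
force: [0.3, 0.7, -6.8]
gripper_width: 0.0431
grasp_force: 62.4
```

{"fn": "move_tool", "kwargs": {
  "increments": {"sx":[0, 0, 0], "sy":[0, 0, 0], "sz":[0, 0, 0], "rz":[0, 0, 0]}
}}

```text
time: 5.95
ee_pos: [0.5978, -0.1441, 0.1198]
orientation: [-0.002, 1.0, 0.001, -0.001]
force: [-0.1, 0.9, -7.3]
gripper_width: 0.0426
grasp_force: 62.7
```

Run:
```python
from h import *; from cell import env
f=wrist_brass(env,.12);s=env.state();print(to_tool(s,[.599,-.147,.077]).round(4))
cv2.imwrite('pics/c1.png',np.hstack([cv2.resize(f['color'],(400,300)),cv2.resize(env.grab_frame('side')['color'],(400,300))])[:,:,::-1])
```

```text
[250.2 250.2] 9082 [ 203  190   95  119 9082] [ 0.6066 -0.1449  0.12  ]
[-0.0009 -0.0028  0.0433]
```

View pics/c1.png

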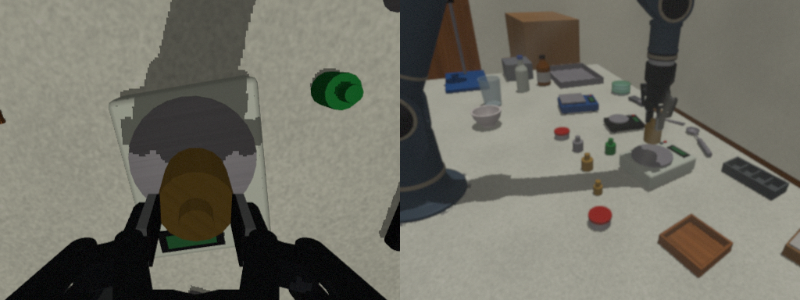

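Held firmly with no slip, above the white pan. Lowering.

{"fn": "move_tool", "kwargs": {
  "increments": {"sx":[-0.001, 0, 0, 0, 0, 0], "sy":[-0.002, 0, 0, 0, 0, 0], "sz":[0.02, 0.012, 0.006, 0.003, 0.002, 0], "rz":[0, 0, 0, 0, 0, 0]}
}}

```text
time: 6.8
ee_pos: [0.6, -0.148, 0.0783]
orientation: [-0.001, 1.0, 0.0, 0.0]
force: [0.1, 0.8, -7.6]
gripper_width: 0.043
grasp_force: 62.7
```

{"fn": "move_tool", "kwargs": {
  "increments": {"sx":[0, 0, 0, 0, 0], "sy":[0, 0, 0, 0, 0], "sz":[0.001, 0.001, 0.001, 0, 0], "rz":[0, 0, 0, 0, 0]}
}}

```text
time: 7.42
ee_pos: [0.5999, -0.148, 0.0752]
orientation: [-0.001, 1.0, 0.0, 0.0]
force: [-0.4, -0.6, -6.2]
gripper_width: 0.0425
grasp_force: 63.0
```

{"fn": "move_tool", "kwargs": {
  "increments": {"sx":[0, 0, 0], "sy":[0, 0, 0], "sz":[0.001, 0, 0], "rz":[0, 0, 0]}
}}

```text
time: 7.8
ee_pos: [0.6, -0.148, 0.0751]
orientation: [-0.001, 1.0, 0.0, 0.0]
force: [-4.1, 0.4, 5.8]
gripper_width: 0.0426
grasp_force: 64.7
```

In contact; releasing and going up.

{"fn": "move_tool", "kwargs": {
  "increments": {"sx":[0, 0, 0, 0, 0], "sy":[0, 0, 0, 0, 0], "sz":[0, 0, 0, 0, 0], "rz":[0, 0, 0, 0, 0]},
  "finger_gap": 0.085
}}

```text
time: 8.43
ee_pos: [0.6, -0.148, 0.074]
orientation: [-0.001, 1.0, 0.0, 0.0]
force: [0.8, 0.4, 0.3]
gripper_width: 0.0847
grasp_force: 0.0
```

{"fn": "move_tool", "kwargs": {
  "increments": {"sx":[0, 0, 0, 0, 0], "sy":[0, 0, 0, 0, 0], "sz":[-0.02, -0.05, -0.05, 0, 0], "rz":[0, 0, 0, 0, 0]}
}}

```text
time: 9.05
ee_pos: [0.5994, -0.1477, 0.1937]
orientation: [-0.001, 1.0, 0.0, -0.0]
force: [0.1, -0.7, -0.5]
gripper_width: 0.0847
grasp_force: 0.0
```

Run:
```python
from h import *; from cell import env
f=wrist_brass(env,.092);s=env.state();print(to_tool(s,[.436,-.06,.16]).round(4))
```

```text
[345.    4.2] 295 [329   0  37  12 295] [ 0.4654 -0.0807  0.092 ]
[ 18.1 105.9] 2599 [   0   38   56  117 2599] [ 0.5365 -0.3309  0.092 ]
[249.7 183.1] 3057 [ 221  150   58   66 3057] [ 0.5997 -0.149   0.092 ]
[0.1627 0.0878 0.0332]
```

{"fn": "move_tool", "kwargs": {
  "increments": {"sx":[0.054, 0.054, 0.054, 0, 0], "sy":[0.029, 0.029, 0.029, 0, 0], "sz":[0.01, 0.01, 0.01, 0, 0], "rz":[0, 0, 0, 0, 0]}
}}

```text
time: 9.72
ee_pos: [0.4379, -0.0612, 0.1637]
orientation: [-0.001, 1.0, -0.0, -0.0]
force: [0.2, 0.2, 0.7]
gripper_width: 0.0853
grasp_force: 0.0
```

Run:
```python
from h import *; from cell import env
f=wrist_brass(env,.022);s=env.state();print(s['ee_pos'])
```

```text
[130.5 151.1] 728 [114 137  34  29 728] [ 0.4194 -0.1747  0.022 ]
[253.3 169.5] 1279 [ 235  148   38   43 1279] [ 0.437  -0.0592  0.022 ]
[163.  348.7] 2364 [ 136  318   51   66 2364] [ 0.653  -0.1635  0.022 ]
[ 0.43879395 -0.06154422  0.16404394]
```

{"fn": "move_tool", "kwargs": {
  "increments": {"sx":[0.001, 0, 0, 0, 0], "sy":[0.001, 0, 0, 0, 0], "sz":[0.05, 0.05, 0.04, 0.017, 0], "rz":[0, 0, 0, 0, 0]}
}}

```text
time: 10.4
ee_pos: [0.437, -0.0608, 0.0057]
orientation: [-0.0, 1.0, -0.0, -0.001]
force: [0.2, 0.4, 0.7]
gripper_width: 0.0852
grasp_force: 0.0
```

{"fn": "move_tool", "kwargs": {
  "increments": {"sx":[0, 0, 0, 0, 0, 0, 0, 0], "sy":[0, 0, 0, 0, 0, 0, 0, 0], "sz":[0, 0, 0, 0, 0, 0, 0, 0], "rz":[0, 0, 0, 0, 0, 0, 0, 0]},
  "finger_gap": 0.02
}}

```text
time: 11.4
ee_pos: [0.4367, -0.0601, 0.007]
orientation: [-0.001, 1.0, 0.0, -0.0]
force: [0.3, -0.1, -0.8]
gripper_width: 0.0198
grasp_force: 0.0
```

Run:
```python
from h import *; from cell import env
wrist_brass(env,.02)
```

```text
[ 29.8 215.1] 2979 [   0  186   67   64 2979] [ 0.4188 -0.1728  0.02  ]
[252.5 248. ] 4262 [ 221  204   67   95 4262] [ 0.4374 -0.0598  0.02  ]
```

Run:
```python
from h import *; from cell import env
a=env.grab_frame('side')['color'][:,:,::-1];b=env.grab_frame('wrist')['color'][:,:,::-1]
cv2.imwrite('pics/g3.png',np.hstack([cv2.resize(a[150:250,190:290],(400,400)),cv2.resize(b[150:350,150:350],(400,400))]))
```

```text
(no output)
```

View pics/g3.png

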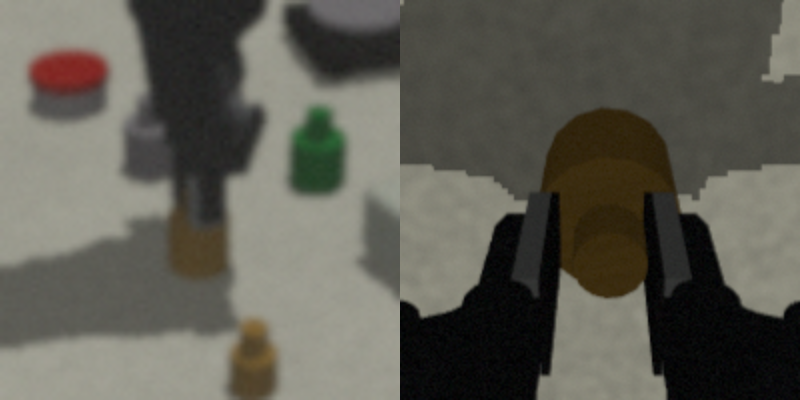

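The fingertips sit higher than assumed: they closed to 20 mm above the body, around the 17 mm knob. That is a sound grip for lifting, so I'll close on the knob.

{"fn": "move_tool", "kwargs": {
  "increments": {"sx":[0, 0, 0, 0], "sy":[0, 0, 0, 0], "sz":[0, 0, 0, 0], "rz":[0, 0, 0, 0]},
  "finger_gap": 0.005
}}

```text
time: 12.05
ee_pos: [0.4368, -0.0599, 0.0071]
orientation: [-0.001, 1.0, 0.0, 0.0]
force: [-0.4, 1.3, 2.1]
gripper_width: 0.0134
grasp_force: 58.5
```

{"fn": "move_tool", "kwargs": {
  "increments": {"sx":[0, 0, 0, 0, 0, 0, 0], "sy":[0, 0, 0, 0, 0, 0, 0], "sz":[-0.01, -0.02, -0.03, -0.03, -0.02, 0, 0], "rz":[0, 0, 0, 0, 0, 0, 0]}
}}

```text
time: 12.92
ee_pos: [0.4357, -0.0602, 0.1163]
orientation: [-0.001, 1.0, 0.0, -0.001]
force: [-0.6, 0.3, -3.2]
gripper_width: 0.0131
grasp_force: 58.7
```

Run:
```python
from h import *; from cell import env
wrist_brass(env,.12);s=env.state();print(to_tool(s,[.544,.390,.11]).round(4))
```

```text
[110.  165.9] 1050 [  90  149   41   34 1050] [ 0.3946 -0.1327  0.12  ]
[251.1 245.8] 3786 [ 216  205   71   94 3786] [ 0.4401 -0.0606  0.12  ]
[-0.1089  0.4501  0.0058]
```

Lifted. Force is 3.2 N and there was no slip. Carrying to blue.

{"fn": "move_tool", "kwargs": {
  "increments": {"sx":[-0.005, -0.01, -0.012, -0.012, -0.012, -0.012, -0.012, -0.012, -0.011, -0.007], "sy":[0.02, 0.041, 0.05, 0.05, 0.05, 0.05, 0.05, 0.05, 0.045, 0.028], "sz":[0, 0, 0, 0, 0, 0, 0, 0, 0, 0], "rz":[0, 0, 0, 0, 0, 0, 0, 0, 0, 0]}
}}

```text
time: 14.22
ee_pos: [0.5401, 0.3765, 0.1148]
orientation: [-0.002, 1.0, -0.0, -0.001]
force: [0.1, 0.1, -3.8]
gripper_width: 0.0134
grasp_force: 58.8
```

{"fn": "move_tool", "kwargs": {
  "increments": {"sx":[-0.004, 0, 0], "sy":[0.016, 0, 0], "sz":[0, 0, 0], "rz":[0, 0, 0]}
}}

```text
time: 14.6
ee_pos: [0.5453, 0.3877, 0.1166]
orientation: [0.0, 1.0, -0.001, -0.0]
force: [-0.2, -1.0, -2.8]
gripper_width: 0.0133
grasp_force: 58.8
```

Run:
```python
from h import *; from cell import env
wrist_brass(env,.12);s=env.state();print(to_tool(s,[.544,.390,.059]).round(4))
```

```text
[251.1 245.8] 3836 [ 216  204   71   96 3836] [0.5496 0.3874 0.12  ]
[0.0014 0.0023 0.0579]
```

{"fn": "move_tool", "kwargs": {
  "increments": {"sx":[0.001, 0, 0, 0, 0, 0, 0, 0, 0], "sy":[0.002, 0, 0, 0, 0, 0, 0, 0, 0], "sz":[0.02, 0.02, 0.01, 0.004, 0, 0.001, 0.001, 0, 0], "rz":[0, 0, 0, 0, 0, 0, 0, 0, 0]}
}}

```text
time: 15.78
ee_pos: [0.5442, 0.392, 0.0613]
orientation: [-0.001, 1.0, 0.0, 0.0]
force: [0.3, -0.1, -2.6]
gripper_width: 0.0129
grasp_force: 58.8
```

{"fn": "move_tool", "kwargs": {
  "increments": {"sx":[0, 0, 0, 0], "sy":[-0.001, 0, 0, 0], "sz":[0.001, 0.001, 0, 0], "rz":[0, 0, 0, 0]}
}}

```text
time: 16.27
ee_pos: [0.5443, 0.3908, 0.0593]
orientation: [-0.001, 1.0, -0.0, 0.0]
force: [0.0, -0.9, -0.9]
gripper_width: 0.0131
grasp_force: 59.2
```

Touching; release. I'll open to just past the knob first, then rise.

{"fn": "move_tool", "kwargs": {
  "increments": {"sx":[0, 0, 0], "sy":[0, 0, 0], "sz":[0.0005, 0, 0], "rz":[0, 0, 0]}
}}

```text
time: 16.65
ee_pos: [0.5445, 0.3911, 0.0591]
orientation: [-0.001, 1.0, 0.0, 0.0]
force: [-1.5, -0.5, 3.0]
gripper_width: 0.0133
grasp_force: 59.4
```

{"fn": "move_tool", "kwargs": {
  "increments": {"sx":[0, 0, 0, 0, 0], "sy":[0, 0, 0, 0, 0], "sz":[0, 0, 0, 0, 0], "rz":[0, 0, 0, 0, 0]},
  "finger_gap": 0.07
}}

```text
time: 17.27
ee_pos: [0.5442, 0.391, 0.0586]
orientation: [-0.001, 1.0, 0.0, -0.0]
force: [-0.1, -1.1, -0.3]
gripper_width: 0.07
grasp_force: 0.0
```

{"fn": "move_tool", "kwargs": {
  "increments": {"sx":[0, 0, 0, 0, 0], "sy":[0, 0, 0, 0, 0], "sz":[-0.02, -0.05, -0.05, 0, 0], "rz":[0, 0, 0, 0, 0]}
}}

```text
time: 17.9
ee_pos: [0.544, 0.3909, 0.1794]
orientation: [-0.001, 1.0, 0.0, 0.0]
force: [0.5, 0.5, -0.6]
gripper_width: 0.0706
grasp_force: 0.0
```

Run:
```python
from h import *; from cell import env
f=wrist_brass(env,.077);s=env.state();print(to_tool(s,[.419,-.177,.14]).round(4))
f=env.grab_frame('top');H,S,V=cv2.split(cv2.cvtColor(f['color'],cv2.COLOR_RGB2HSV))
print('brass top');[print(c.round(1),a,ray(f,c,.02).round(3)) for c,a,_ in blobs((H>15)&(H<28)&(S>110)&(V>60),40)[0]]
```

```text
[251.5 181.9] 1646 [ 231  157   42   50 1646] [0.5436 0.3912 0.077 ]
[ 0.1253 -0.5674  0.0387]
brass top
[171.9  61.4] 57 [0.865 0.226 0.02 ]
[324.3 144.8] 293 [ 0.627 -0.164  0.02 ]
[334.4 226.3] 69 [ 0.419 -0.177  0.02 ]
```

{"fn": "move_tool", "kwargs": {
  "increments": {"sx":[0.0125, 0.0125, 0.0125, 0.0125, 0.0125, 0.0125, 0.0125, 0.0125, 0.0125, 0.0125], "sy":[-0.0567, -0.0567, -0.0567, -0.0567, -0.0567, -0.0567, -0.0567, -0.0567, -0.0567, -0.0567], "sz":[0, 0, 0, 0, 0, 0, 0, 0, 0, 0], "rz":[0, 0, 0, 0, 0, 0, 0, 0, 0, 0]},
  "finger_gap": 0.05
}}

```text
time: 19.25
ee_pos: [0.4185, -0.1776, 0.1778]
orientation: [-0.001, 1.0, 0.0, -0.001]
force: [1.1, 0.5, -0.2]
gripper_width: 0.0499
grasp_force: 0.0
```

{"fn": "move_tool", "kwargs": {
  "increments": {"sx":[0, 0, 0, 0], "sy":[0, 0, 0, 0], "sz":[0.01, 0.01, 0, 0], "rz":[0, 0, 0, 0]}
}}

```text
time: 19.75
ee_pos: [0.4203, -0.175, 0.1584]
orientation: [-0.002, 1.0, 0.0, -0.0]
force: [-0.2, 0.1, 0.1]
gripper_width: 0.05
grasp_force: 0.0
```

Run:
```python
from h import *; from cell import env
f=wrist_brass(env,.018);s=env.state();print(s['ee_pos'])
```

```text
[249.  170.2] 598 [237 156  25  29 598] [ 0.4197 -0.177   0.018 ]
[ 36.3 274.5] 5163 [   0  215   92  114 5163] [ 0.5352 -0.4032  0.018 ]
[276.  356.1] 1487 [ 253  337   50   39 1487] [ 0.6445 -0.1446  0.018 ]
[ 0.42034322 -0.17522611  0.15862713]
```

{"fn": "move_tool", "kwargs": {
  "increments": {"sx":[0.0005, 0, 0, 0, 0, 0], "sy":[-0.002, 0, 0, 0, 0, 0], "sz":[0.05, 0.05, 0.04, 0.0186, 0, 0], "rz":[0, 0, 0, 0, 0, 0]}
}}

```text
time: 20.55
ee_pos: [0.4204, -0.1782, 0.0008]
orientation: [-0.001, 1.0, -0.0, 0.001]
force: [-0.2, -0.4, 0.4]
gripper_width: 0.0501
grasp_force: 0.0
```

{"fn": "move_tool", "kwargs": {
  "increments": {"sx":[0, 0, 0, 0, 0, 0], "sy":[0, 0, 0, 0, 0, 0], "sz":[0, 0, 0, 0, 0, 0], "rz":[0, 0, 0, 0, 0, 0]},
  "finger_gap": 0.003
}}

```text
time: 21.3
ee_pos: [0.4202, -0.1781, 0.0008]
orientation: [-0.001, 1.0, 0.0, 0.001]
force: [-1.3, 1.7, 6.0]
gripper_width: 0.0121
grasp_force: 58.6
```

{"fn": "move_tool", "kwargs": {
  "increments": {"sx":[0, 0, 0, 0, 0, 0, 0], "sy":[0, 0, 0, 0, 0, 0, 0], "sz":[-0.01, -0.02, -0.03, -0.03, -0.01, 0, 0], "rz":[0, 0, 0, 0, 0, 0, 0]}
}}

```text
time: 22.18
ee_pos: [0.4185, -0.1778, 0.099]
orientation: [-0.001, 1.0, 0.0, -0.001]
force: [-0.4, 0.8, -0.9]
gripper_width: 0.0118
grasp_force: 58.8
```

Run:
```python
from h import *; from cell import env
wrist_brass(env,.12);s=env.state();print(to_tool(s,[.647,.154,.041]).round(4))
```

```text
[251.5 250.8] 2072 [ 230  218   45   72 2072] [ 0.4164 -0.1781  0.12  ]
[ 23.8 313.4] 3631 [   0  243   68  125 3631] [ 0.4542 -0.2999  0.12  ]
[-0.2291  0.3316  0.0575]
```

{"fn": "move_tool", "kwargs": {
  "increments": {"sx":[-0.012, -0.022, -0.028, -0.028, -0.028, -0.028, -0.028, -0.025, -0.02, -0.01], "sy":[0.018, 0.032, 0.041, 0.041, 0.041, 0.041, 0.041, 0.036, 0.028, 0.013], "sz":[0, 0, 0, 0, 0, 0, 0, 0, 0, 0], "rz":[0, 0, 0, 0, 0, 0, 0, 0, 0, 0]}
}}

```text
time: 23.48
ee_pos: [0.6477, 0.1562, 0.0982]
orientation: [-0.002, 1.0, -0.0, -0.001]
force: [-0.5, -0.2, -0.6]
gripper_width: 0.0118
grasp_force: 58.8
```

{"fn": "move_tool", "kwargs": {
  "increments": {"sx":[0, 0, 0, 0, 0], "sy":[0, 0, 0, 0, 0], "sz":[0.01, 0.01, 0.01, 0, 0], "rz":[0, 0, 0, 0, 0]}
}}

```text
time: 24.1
ee_pos: [0.6481, 0.1538, 0.0703]
orientation: [-0.0, 1.0, 0.0, 0.0]
force: [0.1, -0.4, -1.2]
gripper_width: 0.0114
grasp_force: 58.9
```

Run:
```python
from h import *; from cell import env
f=wrist_brass(env,.12);s=env.state();print(to_tool(s,[.647,.154,.041]).round(4))
H,S,V=cv2.split(cv2.cvtColor(env.grab_frame('side')['color'],cv2.COLOR_RGB2HSV))
```

```text
[251.3 250.9] 2141 [ 230  218   45   73 2141] [0.6304 0.1533 0.12  ]
[0.0013 0.     0.0294]
```

{"fn": "move_tool", "kwargs": {
  "increments": {"sx":[0.001, 0, 0, 0, 0, 0, 0, 0, 0], "sy":[0, 0, 0, 0, 0, 0, 0, 0, 0], "sz":[0.012, 0.008, 0.004, 0.002, 0.001, 0.001, 0.001, 0, 0], "rz":[0, 0, 0, 0, 0, 0, 0, 0, 0]}
}}

```text
time: 25.32
ee_pos: [0.647, 0.1541, 0.0411]
orientation: [-0.001, 1.0, 0.0, 0.0]
force: [0.4, -0.5, -0.3]
gripper_width: 0.0119
grasp_force: 58.9
```

{"fn": "move_tool", "kwargs": {
  "increments": {"sx":[0, 0, 0, 0], "sy":[0, 0, 0, 0], "sz":[0.0005, 0.0005, 0, 0], "rz":[0, 0, 0, 0]}
}}

```text
time: 25.82
ee_pos: [0.6475, 0.1544, 0.0409]
orientation: [-0.001, 1.0, 0.0, 0.001]
force: [-1.6, -0.5, 5.3]
gripper_width: 0.0115
grasp_force: 59.4
```

Contact (5 N). Releasing, then on to the steel weight at (0.447, 0.054).

{"fn": "move_tool", "kwargs": {
  "increments": {"sx":[0, 0, 0, 0, 0], "sy":[0, 0, 0, 0, 0], "sz":[0, 0, 0, 0, 0], "rz":[0, 0, 0, 0, 0]},
  "finger_gap": 0.05
}}

```text
time: 26.45
ee_pos: [0.6469, 0.1541, 0.0399]
orientation: [-0.001, 1.0, 0.0, -0.0]
force: [0.2, 0.1, 0.3]
gripper_width: 0.05
grasp_force: 0.0
```

{"fn": "move_tool", "kwargs": {
  "increments": {"sx":[0, 0, 0, 0, 0], "sy":[0, 0, 0, 0, 0], "sz":[-0.02, -0.05, -0.05, 0, 0], "rz":[0, 0, 0, 0, 0]}
}}

```text
time: 27.08
ee_pos: [0.6468, 0.1542, 0.1608]
orientation: [-0.001, 1.0, 0.0, 0.0]
force: [-0.1, -1.1, -0.6]
gripper_width: 0.0502
grasp_force: 0.0
```

Run:
```python
from h import *; from cell import env
wrist_brass(env,.055);s=env.state();print(to_tool(s,[.447,.054,.16]).round(4))
```

```text
[252.1 182.2] 787 [238 165  29  35 787] [0.6477 0.155  0.055 ]
[303.6 351.2] 437 [289 342  30  19 437] [0.8309 0.2089 0.055 ]
[ 1.993e-01 -9.980e-02 -1.000e-04]
```

{"fn": "move_tool", "kwargs": {
  "increments": {"sx":[0.05, 0.05, 0.05, 0.05, 0, 0], "sy":[-0.025, -0.025, -0.025, -0.025, 0, 0], "sz":[0, 0, 0, 0, 0, 0], "rz":[0, 0, 0, 0, 0, 0]}
}}

```text
time: 27.88
ee_pos: [0.4474, 0.0542, 0.1598]
orientation: [-0.001, 1.0, 0.0, 0.0]
force: [-0.3, 0.1, 0.9]
gripper_width: 0.0501
grasp_force: 0.0
```

Run:
```python
from h import *; from cell import env
f=env.grab_frame('wrist');H,S,V=cv2.split(cv2.cvtColor(f['color'],cv2.COLOR_RGB2HSV))
for c,a,st in blobs((H>110)&(H<140)&(S>8)&(S<60)&(V>15),200)[0]:print(c.round(1),a,st,ray(f,c,.022).round(4))
print(env.state()['ee_pos'])
cv2.imwrite('pics/w4.png',f['color'][100:250,150:350,::-1].repeat(3,0).repeat(3,1))
```

```text
[0.4479862  0.05446695 0.15987243]
```

View pics/w4.png

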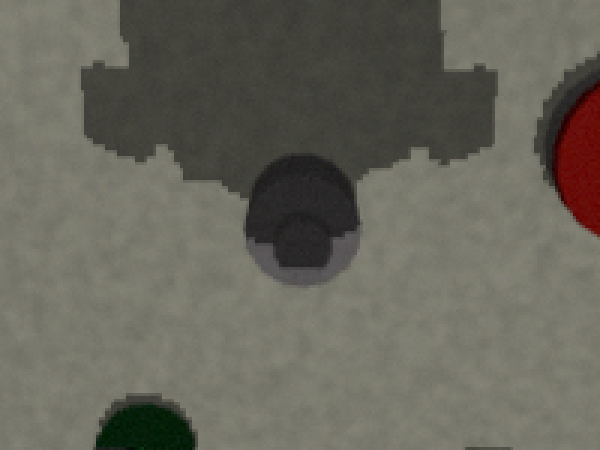

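The steel weight's outline is centred at crop (302,219), which is full-frame pixel (250.8,173). The green one is bottom left and the tin is to the right, both clear of the fingers.

Run:
```python
from h import *; from cell import env
f=env.grab_frame('wrist');p=ray(f,(250.8,173),.022);s=env.state();p[2]=.0075;print(p,to_tool(s,p).round(4))
```

```text
[0.44957825 0.05415324 0.0075    ] [-0.0014 -0.0004  0.1523]
```

{"fn": "move_tool", "kwargs": {
  "increments": {"sx":[-0.001, 0, 0, 0, 0, 0], "sy":[0, 0, 0, 0, 0, 0], "sz":[0.05, 0.05, 0.04, 0.0123, 0, 0], "rz":[0, 0, 0, 0, 0, 0]}
}}

```text
time: 28.72
ee_pos: [0.4496, 0.0542, 0.0089]
orientation: [-0.001, 1.0, 0.0, 0.001]
force: [0.0, -0.6, -0.2]
gripper_width: 0.0501
grasp_force: 0.0
```

{"fn": "move_tool", "kwargs": {
  "increments": {"sx":[0, 0, 0, 0, 0, 0], "sy":[0, 0, 0, 0, 0, 0], "sz":[0, 0, 0, 0, 0, 0], "rz":[0, 0, 0, 0, 0, 0]},
  "finger_gap": 0.003
}}

```text
time: 29.48
ee_pos: [0.4488, 0.0542, 0.0088]
orientation: [-0.001, 1.0, 0.0, 0.001]
force: [-0.9, 0.9, 6.9]
gripper_width: 0.013
grasp_force: 58.5
```

{"fn": "move_tool", "kwargs": {
  "increments": {"sx":[0, 0, 0, 0, 0, 0, 0], "sy":[0, 0, 0, 0, 0, 0, 0], "sz":[-0.01, -0.02, -0.03, -0.03, -0.03, 0, 0], "rz":[0, 0, 0, 0, 0, 0, 0]}
}}

```text
time: 30.35
ee_pos: [0.447, 0.0538, 0.1269]
orientation: [-0.001, 1.0, -0.0, -0.001]
force: [-0.5, 0.5, -2.9]
gripper_width: 0.0132
grasp_force: 58.8
```

Run:
```python
from h import *; from cell import env
s=env.state();print(to_tool(s,[.535,-.421,.014]).round(4))
```

```text
[-0.0876 -0.4748  0.1129]
```

{"fn": "move_tool", "kwargs": {
  "increments": {"sx":[-0.004, -0.007, -0.01, -0.01, -0.01, -0.01, -0.01, -0.01, -0.009, -0.006], "sy":[-0.02, -0.04, -0.055, -0.055, -0.055, -0.055, -0.055, -0.055, -0.048, -0.03], "sz":[0, 0, 0, 0, 0, 0, 0, 0, 0, 0], "rz":[0, 0, 0, 0, 0, 0, 0, 0, 0, 0]}
}}

```text
time: 31.6
ee_pos: [0.533, -0.4164, 0.1249]
orientation: [0.001, 1.0, 0.0, -0.002]
force: [-0.9, 0.5, -2.0]
gripper_width: 0.0129
grasp_force: 58.8
```

{"fn": "move_tool", "kwargs": {
  "increments": {"sx":[-0.001, 0, 0], "sy":[-0.007, 0, 0], "sz":[0, 0, 0], "rz":[0, 0, 0]}
}}

```text
time: 31.98
ee_pos: [0.5358, -0.4189, 0.1269]
orientation: [-0.002, 1.0, 0.001, -0.0]
force: [-0.7, 0.9, -2.9]
gripper_width: 0.0131
grasp_force: 58.9
```

Run:
```python
from h import *; from cell import env
s=env.state();print(to_tool(s,[.535,-.421,.0148]).round(4))
b=env.grab_frame('wrist')['color'];a=env.grab_frame('side')['color']
cv2.imwrite('pics/c4.png',np.hstack([cv2.resize(b,(400,300)),cv2.resize(a,(400,300))])[:,:,::-1])
```

```text
[ 0.0007 -0.0024  0.1121]
```

View pics/c4.png

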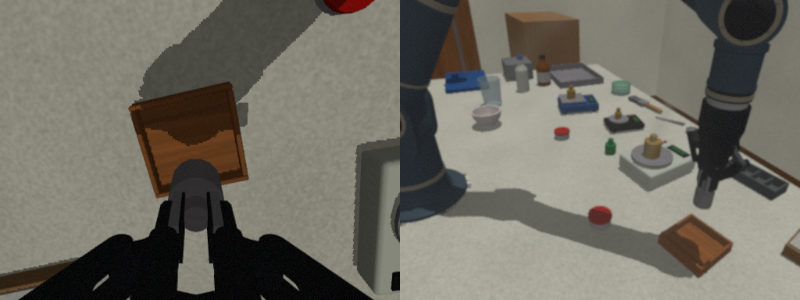

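The steel weight hangs upright over the case, and the side view shows all three brass weights standing on their pans. Lowering.

{"fn": "move_tool", "kwargs": {
  "increments": {"sx":[0, 0, 0, 0, 0, 0, 0, 0, 0, 0], "sy":[-0.002, 0, 0, 0, 0, 0, 0, 0, 0, 0], "sz":[0.03, 0.03, 0.02, 0.015, 0.008, 0.004, 0.002, 0.001, 0, 0], "rz":[0, 0, 0, 0, 0, 0, 0, 0, 0, 0]}
}}

```text
time: 33.33
ee_pos: [0.5358, -0.4231, 0.0179]
orientation: [-0.001, 1.0, -0.0, 0.0]
force: [-0.0, -0.1, -2.1]
gripper_width: 0.0132
grasp_force: 59.1
```

{"fn": "move_tool", "kwargs": {
  "increments": {"sx":[0, 0, 0, 0, 0], "sy":[0, 0, 0, 0, 0], "sz":[0.001, 0.001, 0.001, 0, 0], "rz":[0, 0, 0, 0, 0]}
}}

```text
time: 33.95
ee_pos: [0.5357, -0.423, 0.0149]
orientation: [-0.001, 1.0, 0.0, 0.0]
force: [-0.8, 1.8, 1.1]
gripper_width: 0.0127
grasp_force: 59.3
```

Seated; release, rise and check.

{"fn": "move_tool", "kwargs": {
  "increments": {"sx":[0, 0, 0, 0, 0], "sy":[0, 0, 0, 0, 0], "sz":[0, 0, 0, 0, 0], "rz":[0, 0, 0, 0, 0]},
  "finger_gap": 0.05
}}

```text
time: 34.58
ee_pos: [0.5357, -0.423, 0.0146]
orientation: [-0.001, 1.0, 0.0, 0.0]
force: [-0.5, 0.8, 0.9]
gripper_width: 0.05
grasp_force: 0.0
```

{"fn": "move_tool", "kwargs": {
  "increments": {"sx":[0, 0, 0, 0, 0.05, 0.05, 0.05, 0, 0], "sy":[0, 0, 0, 0, -0.03, -0.03, -0.03, 0, 0], "sz":[-0.02, -0.05, -0.05, -0.05, -0.02, 0, 0, 0, 0], "rz":[0, 0, 0, 0, 0, 0, 0, 0, 0]}
}}

```text
time: 35.7
ee_pos: [0.3861, -0.5133, 0.2059]
orientation: [-0.0, 1.0, -0.0, 0.001]
force: [0.2, 0.9, 0.5]
gripper_width: 0.0501
grasp_force: 0.0
```

Run:
```python
from h import *; from cell import env
a=env.grab_frame('top')['color'][60:260,60:480];cv2.imwrite('pics/end.png',cv2.resize(a,(798,380))[:,:,::-1])
```

```text
(no output)
```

View pics/end.png

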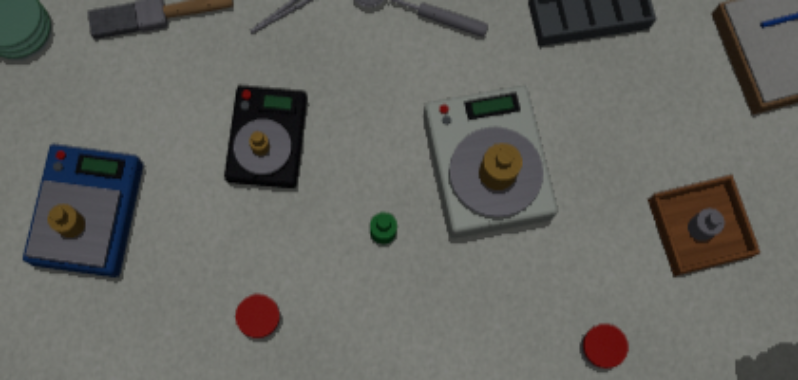

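All four weights are standing in place, the tins are untouched and the arm is clear.

```bash
python3 -c "
from cell import env
print(env.job_done())"
```

```text
the job is handed in; nothing more can be done
None
```

The job is handed in at about 36 s of the 102 s allowed; the last pictures show all three brass weights upright near the middle of their pans, the steel weight in the case and the tins unmoved, but the hand-in returned no verdict.

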